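Lock off the bench gas tap with its pin

TASK

The lesson is over: shut the bench gas valve by swinging its yellow lever crosswise to the pipe, over the steel lock plate, until the hole in the lever lines up with the hole in the plate beneath. Then take the red-handled lock pin out of the test-tube rack and push it through both holes until its collar sits flat on the lever, and let go. Leave the rack, the reagent bottles and the beaker where they stand.

Things in the scene. Friction and masses are not known exactly. Their poses are not given: they have to be found in the camera images.
- turret: Grey bench turret that carries the gas valve, 190 x 200 mm, up to 155 mm high, fixed to the bench; origin at the centre of its underside, z up, x to its back. Its white panel slopes 32 degrees from level and faces -x (towards the robot).
- valve_stem (a point): Point on the lever's turning axis, level with the lever's top face. z = that axis, square to the sloping panel, so it leans 32 degrees from vertical; x up the slope along the valve's pipe, y across to the left. The panel is 55 mm below along z. A nut of 9 mm radius stands 10 mm above here. The brass valve body lies along x (nozzle 80 mm down the slope), all of it below the lock plate.
- lock_plate (a point): NOMINAL place of the lock plate's hole, at the plate's top face (same axes as valve_stem; 48 mm from the axis towards -y, 7 mm lower). Steel plate 38 mm wide, 67 mm out from the axis, 6 mm thick, rigid, 42 mm of air below. Its one hole: 9.6 mm, 1 mm chamfer. The bracket sits askew: the true hole lies up to 6 mm to either side of here along x, not told: look or feel for it.
- lever (a joint): Angle of the valve's lever about the stem's z axis, rad: 0 = open, the lever points down the slope (stem -x, along the pipe); it grows anticlockwise seen from above; 1.57 = shut, pointing to stem -y, across the pipe. Stops at -0.03 and 1.75. It turns stiffly (about 0.22 N m) and stays where it is left. The holes line up at some angle between 1.44 and 1.70.
- lever_hole (a point): Centre of the lever's hole at its top face, 48 mm from the turning axis: 9.6 mm across, 1 mm chamfer, straight through. Here the lever is a flat steel strip 24 mm wide and 4 mm thick; 3 mm gap below it to the lock plate's top. z = turning axis, up out of the panel; the lever points along -x from the axis.
- lever_grip (a point): Centre of the lever's yellow sleeve: 66 mm long (x), 22 mm wide (y), 11 mm thick (z), 99 mm out from the turning axis. Same axes as lever_hole. Its underside is 49 mm above the panel.
- pin_center (a point): Centre of the lock pin (60 g), 39 mm above its tip; z along the pin, tip to handle. From the tip: steel shank 8 mm across, 36 long, its last 3 mm tapering to a 5.6 mm nose; steel collar 22 across, 4 thick; red round handle 20 across, 38 long, its middle 20 mm above this point. It starts upright in the rack, shank down a 14 mm hole, collar on the rack's top. Home: 3 mm above lever_hole.
- rack_center (a point): Centre of the loose white test-tube rack, 210 x 66 mm, 70 mm high (x along its length), 0.8 kg, this point 35 mm up. The pin stands 75 mm from here towards -x; three corked glass test tubes fixed in the other half (x from 10 to 100 mm) reach 156 mm above the bench.
- bottle_blue: Bystander: small closed reagent bottle, 42 mm across, 80 mm high, blue, loose. Origin at the centre of its underside.
- bottle_green: Bystander: the same bottle in green.
- bottle_orange: Bystander: the same bottle in orange.
- beaker: Bystander: small glass beaker, 58 mm across the rim, 72 mm high, loose. Origin at the centre of its underside.
Things that resemble listed ones, but are neither listed nor needed, are in the scene too. Leave any green or purple look-alike of the part that bears pin_center alone.

How it is judged:
On the way:
1. the gas valve is shut: the lever is turned past 1.40 rad (value of joint lever above 1.4 rad), for 0.2 s.
At the end, for the whole second after the job is handed in: The lever stands shut between 1.40 and 1.74 rad with the pin through both holes: its collar within 3 mm of the lever's top, its axis within 0.2 rad of the hole's, its centre within 7 mm of the hole's mouth; the pin is at rest and released (value of joint lever between 1.4 and 1.74 rad and distance between pin_center and lever_hole below 0.007 m and z of pin_center in the frame of lever_hole below 0.006 m and angle between the z axis of pin_center and the z axis of lever_hole, either way round below 0.2 rad and linear speed of lock_pin below 0.02 m/s); the robot touches nothing.
It fails at once if the rack is shoved more than 30 mm or tipped (distance of rack_center from where it was at the start of the episode above 0.03 m or angle between rack_center's own z axis and vertical above 0.25 rad).
It fails at once if a reagent bottle is moved more than 20 mm or tipped (distance of any of bottle_blue, bottle_green, bottle_orange from where it was at the start of the episode above 0.02 m or angle between any of bottle_blue, bottle_green, bottle_orange's own z axis and vertical above 0.4 rad).
It fails at once if the beaker is moved more than 20 mm or tipped (distance of beaker from where it was at the start of the episode above 0.02 m or angle between beaker's own z axis and vertical above 0.4 rad).
It also fails if it takes over 72 s, if anything falls off the work surface, if the arm or the gripper's body presses on something with over 40 N, if the wrist force passes 120 N, or if a joint passes its speed limit or range.

ROBOT

A 6-joint arm with a two-finger parallel gripper is mounted at the origin on the work surface. World frame = base frame: x ahead of the robot, y to its left, z up, the work surface at z = 0. Lengths are in m, angles in rad, forces in N, time in s.
With the tool pointing down it reaches from about 0.25 to 0.8 m from the base axis. Payload 8.5 kg.
Tool frame: the origin (TCP) lies midway between the tips of the shut fingers; the grasp point (between the pads) lies bot.grasp_offset behind it (bot.grasp_offset is the distance from the TCP to the grasp point, in m); z points along the fingers, y is the line along which they close (so a half turn about z gives the same grasp; the last joint's range is limited). The gripper opens to 85 mm and grips with 20 to 120 N. Pads are 22 mm wide; open, the fingers measure 114 mm over their backs; the gripper's body (76 mm by 85 mm) begins 54 mm behind the grasp point. The pads swing forward as they close: fully open they stand 13 mm farther back than shut.
Start: joints at [-1.258, 0.238, -0.013, 1.319, 0, 1.571], TCP at [0.162, -0.499, 0.231] pointing down, gripper open.
Joint ranges: [-2.66, 2.66], [-1.03, 1.9], [-1.14, 1.46], [-1.82, 2.27], [-1.45, 1.34], [-3.14, 3.14]. Speed limits (rad/s): [2.22, 2.22, 2.79, 3.14, 3.14, 3.14].

INTERFACE

Orientations are given as a 3x3 rotation matrix whose columns are the frame's x, y, z axes.
In Python, from station import readout, eyes, bot gives the robot as it stands. The module is installed in compiled form; this text tells all that it offers.
- The arm moves only by the tool jog_arm, never from a script. Its argument "commands" is a list of rows, each a list of 7 numbers: the shift along the world's x, y, z scaled (see below), then the turn, a rotation vector about the world's x, y, z scaled (see below), then the opening, from 0 (shut) to 1 (fully open). In form: [[tx, ty, tz, rx, ry, rz, fingers], ...]. A call has 1 to 8 rows; each row shifts and turns the commanded pose from where the row before left it; what a row does not reach is not made up. The controller multiplies each number of a shift by 0.04 m and each number of a turn by 0.12 rad. A row lasts 1/8 s, in which the tool goes at most 62.5 mm and 10.7 degrees, less where a joint would pass 70% of its speed; a pose out of reach is approached as far as the arm can. A call with a number of a shift or a turn outside -1 to 1 is refused whole. A call with a gripper value outside its range is refused whole. The fingers move at their own pace and stop on an object; "grip_force" is the grip in N (left out, the last holds). Time passes only in rows, so rows that do not move let the fingers close. It gives the time, the measured TCP pose, the force, the opening and the grip force at its end, in the units of the state.
- readout.get_obs(): the state, without advancing time (a new reading comes with each control period).
- eyes.camera(name): name is "scene" or "top"; returns the picture (420x560x3 uint8, blue, green, red); there is no depth.
- eyes.calibration(name): a dict with "fx", "fy", "cx", "cy" (pixels), "dist_coeffs" ([k1, k2, p1, p2, k3] as OpenCV has them; the pictures are not rectified), "pose" (4x4, takes a point from camera to world coordinates). Camera axes: x right, y up, looking along -z (the intrinsics and any distortion apply to the point x, -y, -z); pixel columns grow to the right and rows downward; lengths in m; the calibration is good to about 2 mm. A picture is of the moment at which its call begins. calibration takes no time and is no camera call.
- bot.sign_off(): hands the job in; it is judged then, once.
The state is a dict: "t": time; "qpos": joint angles; "qvel": joint speeds; "joint_efforts": joint torques, N m; "tool_pos": TCP position; "ee_rot": TCP orientation; "ft_force": force on the tool from outside, world axes, zero at the start; "wrist_torque": the same for the moment, N m; "grip_width": finger opening in m; "finger_force": force on a finger pad.
Only numpy, scipy, OpenCV 4.12 (cv2) and the standard library are available. Lean on these libraries where they do the work, as an engineer would, in place of code of your own. Each camera call takes 0.05 s, during which the arm holds its last target. There are 200 camera calls.

## Working session

There is one attempt and no reset: what is moved stays moved. The work goes in short steps, Python scripts to look and compute and a tool call to move; the robot and the scene stay as the last step left them, time stands still between calls to the robot, and variables do not carry over. Pictures are saved under pics/ and viewed, at most 10 in all, crops included, and the job is handed in when it is done.

Besides the shell and the picture viewer there is one more tool, called after "Request:" by a JSON object that holds its "name" and its "arguments". jog_arm: Moves the arm, as the interface text tells. Shifts and turns lie within -1 to 1; 1 stands for 0.04 m of shift or 0.12 rad of turn. Its arguments: {"type":"object","properties":{"commands":{"type":"array","items":{"type":"array","items":{"type":"number"}}},"grip_force":{"type":"number"}},"required":["commands"]}

```bash
mkdir -p pics; cat > h.py <<'E'
import numpy as np, cv2
from station import readout, eyes, bot
def K(n):
    c=eyes.calibration(n); return np.array([[c['fx'],0,c['cx']],[0,c['fy'],c['cy']],[0,0,1.]]),np.array(c['dist_coeffs'],float),np.array(c['pose'])
F=np.diag([1.,-1,-1])
def proj(n,P):
    k,d,T=K(n); P=np.atleast_2d(P).astype(float); pc=(P-T[:3,3])@T[:3,:3]@F
    return cv2.projectPoints(pc,np.zeros(3),np.zeros(3),k,d)[0].reshape(-1,2)
def ray(n,uv):
    k,d,T=K(n); u=cv2.undistortPoints(np.array([[uv]],float),k,d)[0,0]
    v=T[:3,:3]@F@np.array([u[0],u[1],1.]); return T[:3,3],v/np.linalg.norm(v)
def onz(n,uv,z):
    o,v=ray(n,uv); return o+v*(z-o[2])/v[2]
def tri(a,b):
    (o,v),(p,w)=ray('scene',a),ray('top',b)
    s=np.linalg.lstsq(np.c_[v,-w],p-o,rcond=None)[0]; A=o+s[0]*v;B=p+s[1]*w
    return (A+B)/2,np.linalg.norm(A-B)
E
python3 - <<'E'
from h import *
for n in('scene','top'):
    cv2.imwrite(f'pics/{n}0.png',cv2.resize(eyes.camera(n),(800,600),interpolation=cv2.INTER_CUBIC)); k,d,T=K(n); print(k[0,0],d,T.round(3))
print(bot.grasp_offset); o=readout.get_obs(); print(o['ee_rot'].round(3) if hasattr(o['ee_rot'],'round') else o['ee_rot'],o['grip_width'])
E
```

```text
394.9062803876687 [-0.06687919  0.          0.          0.          0.        ] [[ 0.82  -0.366  0.44   0.92 ]
 [ 0.572  0.505 -0.646 -0.665]
 [ 0.014  0.781  0.624  0.741]
 [ 0.     0.     0.     1.   ]]
478.7822870927641 [0.04677538 0.         0.         0.         0.        ] [[-0.018  0.994 -0.108  0.355]
 [-1.    -0.02  -0.021 -0.025]
 [-0.023  0.108  0.994  1.448]
 [ 0.     0.     0.     1.   ]]
0.0187
[[ 0.951  0.308 -0.   ]
 [ 0.308 -0.951  0.001]
 [-0.    -0.001 -1.   ]] 0.08504881638765266
```

View pics/scene0.png

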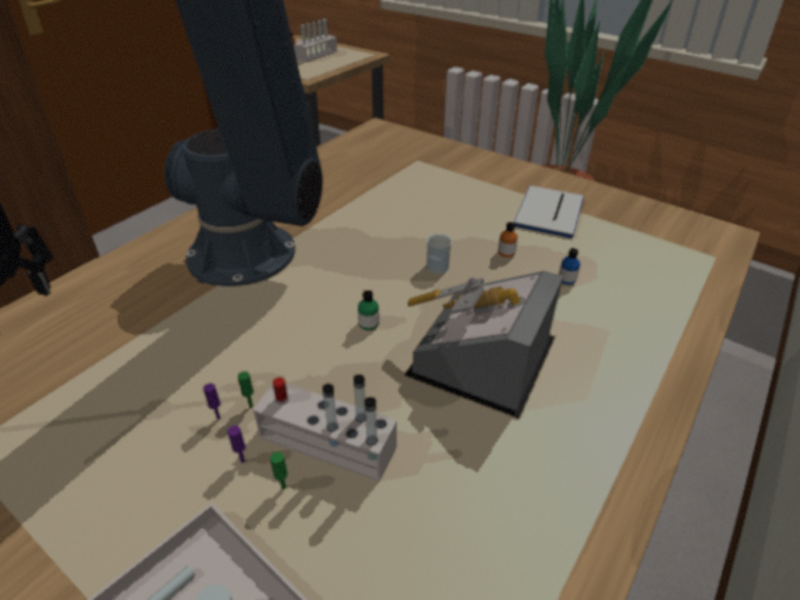

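View pics/top0.png

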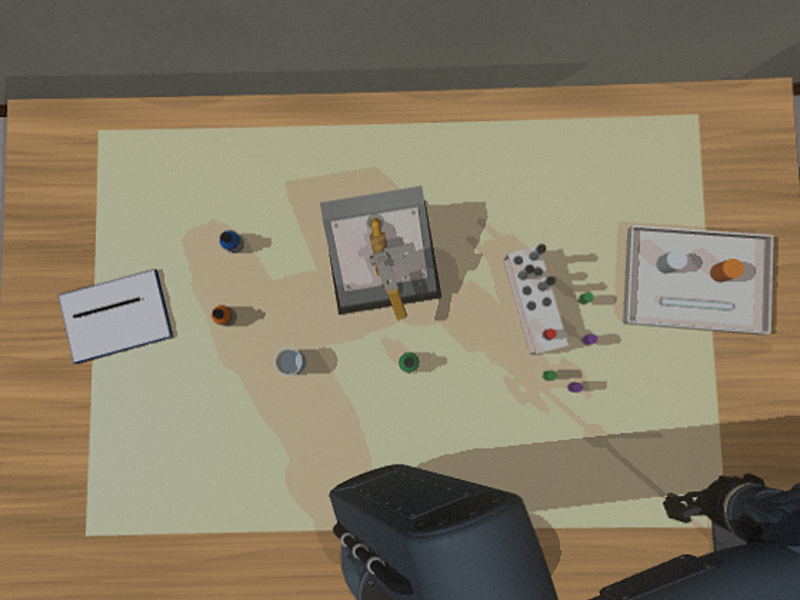

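Candidates for the pin, in 800x600 pixels:

| Object | Scene | Top |
|---|---|---|
| red handle, in the rack | (280,389) | (550,334) |
| green look-alike | (246,384) | (549,376) |
| green look-alike | (278,466) | (587,298) |
| purple look-alike | (212,397) | (575,387) |
| purple look-alike | (236,440) | (590,340) |

I choose the red one. The turret is at scene (485,340) and top (380,250). The lever points at the robot. The green bottle stands in front of the turret at top (409,362).

```bash
python3 - <<'E'
from h import *
s=eyes.camera('scene');t=eyes.camera('top')
def crop(im,x,y,w,h,f): return cv2.resize(im[y:y+h,x:x+w],None,fx=f,fy=f,interpolation=cv2.INTER_CUBIC)
a=np.hstack([crop(s,280,182,115,115,3.478)[:400,:400],crop(t,218,125,100,100,4)])
b=np.hstack([crop(s,135,250,160,80,2.5)[:200,:400],crop(t,345,165,80,100,2.5)[:200,:200],np.zeros((200,200,3),np.uint8)])
b[:, 400:600]=crop(t,345,170,80,80,2.5)
cv2.imwrite('pics/c1.png',np.vstack([a,b]))
E
```

```text
(no output)
```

View pics/c1.png

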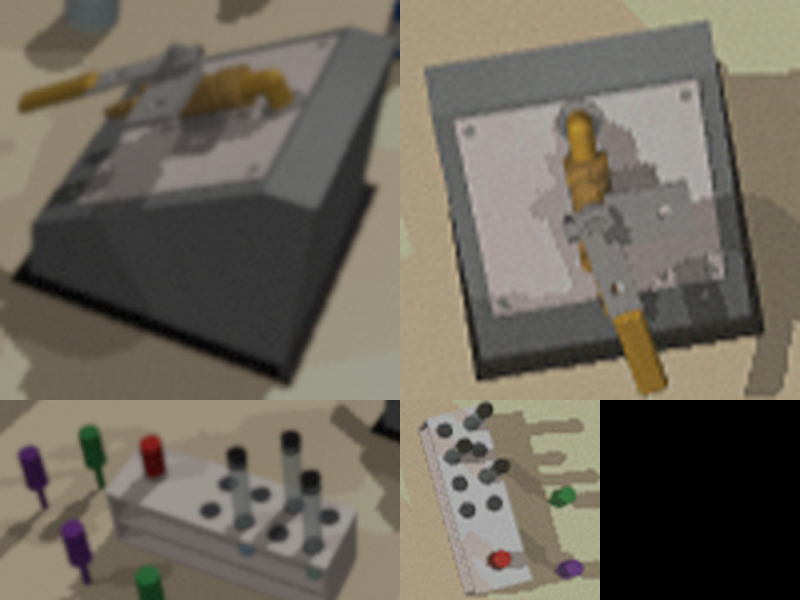

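The red pin stands in the rack, its handle top at crop (152,437) scene and (500,557) top. The crop also shows the lever about 0.15 rad off the pipe line. The lock plate's hole looks like the bright spot at scene crop (158,101) and top crop (664,210). Next I fit the geometry.

```bash
cat > fit.py <<'E'
from h import *
from scipy.optimize import least_squares
from scipy.spatial.transform import Rotation as R
def sc(p,f,x,y): return np.array([(p[0]+.5)/f-.5+x,(p[1]+.5)/f-.5+y])
S=lambda p: sc(p,3.478,280,182)
T=lambda p: sc((p[0]-400,p[1]),4,218,125)
def Rs(psi): return R.from_euler('z',psi).as_matrix()@R.from_euler('y',-np.radians(32)).as_matrix()
# x up slope = (cos32,0,sin32), z=(-sin32,0,cos32)
def pts(p):
    tx,ty,psi,sx,sy,sz,e,q=p
    B=R.from_euler('z',psi).as_matrix(); t=np.array([tx,ty,0])
    M=Rs(psi); s=np.array([sx,sy,sz]); d=np.array([-np.cos(q),-np.sin(q),0])
    return dict(FR=t+B@[-.095,-.1,0],FL=t+B@[-.095,.1,0],BR=t+B@[.095,-.1,0],BL=t+B@[.095,.1,0],
      TL=t+B@[.095,.1,.155],TR=t+B@[.095,-.1,.155],
      hole=s+M@[e,-.048,-.007],lh=s+M@(d*.048),tip=s+M@(d*.132),st=s+M@(d*.066))
obs=[('top','FL',T((476,380)),.5),('top','FR',T((763,332)),.5),('top','TL',T((425,68)),.5),('top','TR',T((712,22)),.5),
 ('scene','FR',S((13,275)),.5),('scene','BR',S((290,383)),.5),
 ('top','hole',T((664,210)),1.5),('scene','hole',S((158,101)),1.5),('top','tip',T((651,387)),1),('top','st',T((627,313)),1),
 ('scene','tip',S((22,102)),1),('scene','st',S((96,82)),1),('top','lh',T((614,288)),1)]
def res(p):
    P=pts(p); r=[w*(proj(n,P[k])[0]-o) for n,k,o,w in obs]
    return np.r_[np.ravel(r),p[6]/.004]
if __name__=='__main__':
    f=least_squares(res,[.5,0.05,.1,.5,.05,.15,0,.1],x_scale=[.1,.1,.1,.1,.1,.1,.01,.1]); p=f.x
    print(p.round(4)); 
    for (n,k,o,w),r in zip(obs,f.fun[:-1].reshape(-1,2)): print(n,k,o.round(1),(r/w).round(2))
    np.save('p.npy',p); P=pts(p)
    for k in('hole','lh','tip'): print(k,P[k].round(4))
    print('stem in turret',R.from_euler('z',-p[2]).apply(p[3:6]-[p[0],p[1],0]))
    print(Rs(p[2]).round(4))
    im={n:eyes.camera(n) for n in('scene','top')}
    for n,i in im.items():
        h=cv2.cvtColor(i,cv2.COLOR_BGR2HSV); m=((h[...,0]<6)|(h[...,0]>174))&(h[...,1]>170)&(h[...,2]>60)
        c=cv2.connectedComponentsWithStats(m.astype(np.uint8))
        print(n,[(c[2][j].tolist(),c[3][j].round(1).tolist()) for j in range(1,c[0]) if c[2][j][4]>15])
    for nm,uv in dict(g1=(549,376),g2=(587,298),p1=(590,340),p2=(575,387)).items(): print(nm,onz('top',np.array(uv)*.7,.07).round(3))
    print('bottle g',onz('top',np.array((409,362))*.7,.08).round(3),'beaker',onz('top',np.array((290,362))*.7,.07).round(3))
    rc=[sc(q,2.5,345,170) for q in((65,195),(130,180),(22,25),(88,8))]
    for q in rc: print('rack',onz('top',q,.07).round(3))
E
python3 fit.py
```

```text
[0.6137 0.0291 0.146  0.5825 0.0276 0.1589 0.001  0.1574]
top FL [236.6 219.6] [ 4.17 -3.28]
top FR [308.4 207.6] [-2.79 -2.11]
top TL [223.9 141.6] [0.79 1.62]
top TR [295.6 130.1] [0.42 1.15]
scene FR [283.4 260.7] [4.31 0.9 ]
scene BR [363.  291.8] [-4.36 -3.66]
top hole [283.6 177.1] [0.02 0.33]
scene hole [325.1 210.7] [0.29 0.26]
top tip [280.4 221.4] [0.65 1.03]
top st [274.4 202.9] [-0.42 -0.43]
scene tip [286. 211.] [ 0.29 -0.01]
scene st [307.2 205.2] [ 0.75 -0.75]
top lh [271.1 196.6] [0.84 0.23]
hole [ 0.594  -0.0192  0.1535]
lh [0.5439 0.0143 0.1338]
tip [ 0.4762 -0.009   0.0898]
stem in turret [-0.03102686  0.00301149  0.15889503]
[[ 0.839  -0.1455 -0.5243]
 [ 0.1234  0.9894 -0.0771]
 [ 0.5299  0.      0.848 ]]
scene [([192, 265, 8, 15, 81], [195.3, 271.5])]
top [([382, 231, 7, 6, 30], [385.2, 233.1])]
g1 [ 0.356 -0.3    0.07 ]
g2 [ 0.51  -0.382  0.07 ]
p1 [ 0.426 -0.384  0.07 ]
p2 [ 0.333 -0.35   0.07 ]
bottle g [ 0.388 -0.022  0.08 ] beaker [0.393 0.217 0.07 ]
rack [ 0.4   -0.263  0.07 ]
rack [ 0.416 -0.338  0.07 ]
rack [ 0.598 -0.221  0.07 ]
rack [ 0.616 -0.298  0.07 ]
```

```bash
python3 - <<'E'
from h import *
import fit
from fit import *
a=np.linspace(0,2*np.pi,40)
def cen(n,x,y):
    C=np.array([[x+.01*np.cos(t),y+.01*np.sin(t),z] for t in a for z in(.074,.112)])
    h=cv2.convexHull(proj(n,C).astype(np.float32)); m=cv2.moments(h); return np.array([m['m10'],m['m01']])/m['m00']
f=least_squares(lambda p:np.r_[cen('scene',*p)-[195.3,271.5],cen('top',*p)-[385.2,233.1]],[.43,-.3])
print('pin',f.x.round(4),f.fun.round(2))
# turret with plinth margin
old=fit.pts
def pts2(p):
    P=old(p[:8]);B=R.from_euler('z',p[2]).as_matrix()
    for k,v in dict(FR=[-1,-1,0],FL=[-1,1,0],BR=[1,-1,0]).items(): P[k]=P[k]+B@(np.array(v)*p[8])
    return P
fit.pts=pts2
g=least_squares(fit.res,np.r_[np.load('p.npy'),.005],x_scale=[.1,.1,.1,.1,.1,.1,.01,.1,.01]);p=g.x
print(p.round(4),g.fun.round(1)); np.save('p.npy',p[:8]); P=old(p[:8])
for k in('hole','lh','tip'): print(k,P[k].round(4))
print('stem in turret',R.from_euler('z',-p[2]).apply(p[3:6]-[p[0],p[1],0]),'nozzle/panel dist')
M=Rs(p[2]);print(M.round(4)); q=p[7]
print('grip',(p[3:6]+M@[-.099*np.cos(q),-.099*np.sin(q),0]).round(4))
E
```

```text
pin [ 0.4385 -0.3001] [ 0.02  0.79 -0.39  0.48]
[0.6163 0.0328 0.1359 0.5826 0.0276 0.1587 0.0014 0.1659 0.0104] [-0.1 -0.2 -0.2  0.1 -0.1  0.2 -0.3  0.3  0.1  0.7 -0.2  0.3  0.1  0.5
  0.4  0.4  0.6  1.  -0.4 -0.4  0.3  0.   0.8 -0.7  0.8  0.2  0.4]
hole [ 0.594  -0.0193  0.1536]
lh [0.5439 0.0143 0.1337]
tip [ 0.4762 -0.0089  0.0898]
stem in turret [-0.03401994 -0.00058868  0.15874657] nozzle/panel dist
[[ 0.8402 -0.1355 -0.525 ]
 [ 0.1149  0.9908 -0.0718]
 [ 0.5299  0.      0.848 ]]
grip [5.028e-01 2.000e-04 1.070e-01]
```

```bash
cat >> h.py <<'E'
from scipy.spatial.transform import Rotation as R
p=None
def frame():
    p=np.load('p.npy'); M=R.from_euler('z',p[2]).as_matrix()@R.from_euler('y',-np.radians(32)).as_matrix()
    return p,M,p[3:6]
def toolR(q):
    _,M,_=frame(); X=np.array([np.cos(q),np.sin(q),0]);Y=np.array([np.sin(q),-np.cos(q),0])
    return M@np.c_[X,Y,[0,0,-1]]
def delta(pos,Rt):
    o=readout.get_obs(); d=(np.array(pos)-o['tool_pos'])/.04; r=R.from_matrix(Rt@np.array(o['ee_rot']).T).as_rotvec()/.12
    print('t',round(o['t'],2),'total shift',d.round(2),'turn',r.round(2),'q',np.round(o['qpos'],2),'F',np.round(o['ft_force'],1),'w',round(o['grip_width'],4))
    return d,r
E
python3 - <<'E'
from h import *
p,M,s=frame(); q=p[7]; Rt=toolR(q); zt=Rt[:,2]
g=s+M@[-.099*np.cos(q),-.099*np.sin(q),0]; tcp=g+bot.grasp_offset*zt
print(tcp.round(4),zt.round(3)); delta(tcp-.1*zt,Rt); delta(tcp,Rt)
E
```

```text
[0.5126 0.0016 0.0911] [ 0.525  0.072 -0.848]
t 0.3 total shift [ 7.47 12.34 -1.38] turn [ 0.65 -4.61 -0.09] q [-1.26  0.24 -0.01  1.32 -0.    1.57] F [ 0.1 -0.7 -0. ] w 0.0853
t 0.3 total shift [ 8.78 12.52 -3.5 ] turn [ 0.65 -4.61 -0.09] q [-1.26  0.24 -0.01  1.32 -0.    1.57] F [ 0.1 -0.7 -0. ] w 0.0853
```

Request:
{"name": "jog_arm", "arguments": {"commands": [[0,0.5,1,0,0,0,0.5],[0,0.9,0.6,0,0,0,0.5],[0.4,1,0,0,0,0,0.5],[0.6,1,0,0,0,0,0.5],[0.6,1,0,0,0,0,0.5],[0.6,1,0,0,0,0,0.5],[0.6,1,0,0,0,0,0.5],[0.6,1,0,0,0,0,0.5]], "grip_force": 40}}

```text
t: 1.3
tool_pos: [0.298, -0.2022, 0.2954]
ee_rot: [[0.952, 0.307, 0.001], [0.307, -0.952, -0.0], [0.0, 0.0, -1.0]]
ft_force: [0.2, -1.6, 0.4]
grip_width: 0.0427
finger_force: 0.0
```

Request:
{"name": "jog_arm", "arguments": {"commands": [[0.6,1,0,0.1,-0.7,0,0.5],[0.6,1,0,0.1,-0.8,0,0.5],[0.6,1,0,0.1,-0.8,0,0.5],[0.6,1,-0.4,0.1,-0.8,0,0.5],[0.6,0.5,-0.8,0.1,-0.8,0,0.5],[0.6,0.4,-0.8,0.15,-0.7,-0.1,0.5],[0.6,0,-0.9,0,0,0,0.5],[0,0,0,0,0,0,0.5]]}}

```text
t: 2.3
tool_pos: [0.4643, -0.007, 0.1766]
ee_rot: [[0.81, 0.271, 0.52], [0.276, -0.959, 0.069], [0.517, 0.088, -0.851]]
ft_force: [0.0, 0.0, -0.2]
grip_width: 0.0429
finger_force: 0.0
```

```bash
python3 - <<'E'
from h import *
p,M,s=frame(); q=p[7]; Rt=toolR(q); zt=Rt[:,2]
g=s+M@[-.099*np.cos(q),-.099*np.sin(q),0]; tcp=g+bot.grasp_offset*zt
delta(tcp-.1*zt,Rt); delta(tcp,Rt)
im=np.hstack([cv2.resize(eyes.camera('scene')[150:300,240:390],None,fx=2.6,fy=2.6),cv2.resize(eyes.camera('top')[110:260,200:350],None,fx=2.6,fy=2.6)])
cv2.imwrite('pics/d1.png',im)
E
```

```text
t 2.3 total shift [-0.1   0.03 -0.02] turn [ 0.02 -0.05  0.02] q [-0.09 -0.19 -0.78  0.44  0.12  2.78] F [ 0.   0.  -0.2] w 0.0429
t 2.3 total shift [ 1.21  0.21 -2.14] turn [ 0.02 -0.05  0.02] q [-0.09 -0.19 -0.78  0.44  0.12  2.78] F [ 0.   0.  -0.2] w 0.0429
```

View pics/d1.png

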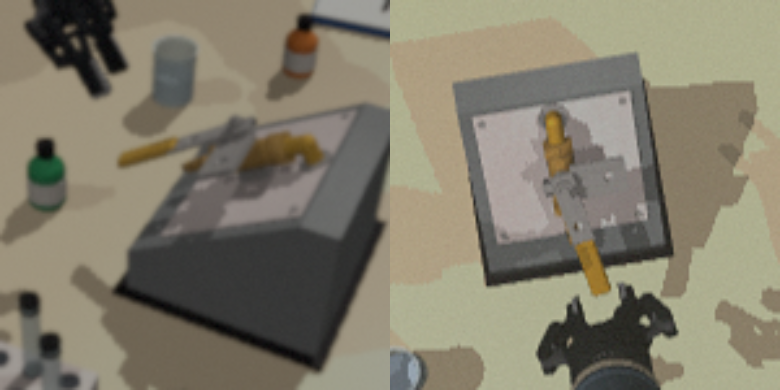

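The open fingers, at top (572,300) and (630,295), straddle the line of the sleeve at (592,265), so I go in and close.

Request:
{"name": "jog_arm", "arguments": {"commands": [[0.3,0.05,-0.5,0,0,0,0.5],[0.3,0.05,-0.55,0,0,0,0.5],[0.3,0.05,-0.55,0,0,0,0.5],[0.3,0.05,-0.54,0,0,0,0.5],[0,0,0,0,0,0,0.2],[0,0,0,0,0,0,0.1],[0,0,0,0,0,0,0.1],[0,0,0,0,0,0,0.1]], "grip_force": 30}}

```text
t: 3.4
tool_pos: [0.5132, 0.0006, 0.0943]
ee_rot: [[0.808, 0.27, 0.524], [0.276, -0.959, 0.068], [0.521, 0.09, -0.849]]
ft_force: [11.8, 1.5, -19.3]
grip_width: 0.0215
finger_force: 30.2
```

```bash
python3 - <<'E'
from h import *
p,M,s=frame(); o=readout.get_obs(); delta(o['tool_pos'],np.array(o['ee_rot']))
l=M.T@(np.array(o['tool_pos'])-s); q0=np.arctan2(-l[1],-l[0]); r=np.hypot(l[0],l[1]); print('in stem',l.round(4),q0,r)
n=13; qs=np.linspace(q0,1.57,n+1); P=[s+M@[-r*np.cos(q),-r*np.sin(q),l[2]] for q in qs]
print('rot/row',(M[:,2]*(qs[1]-qs[0])/.12).round(3)); print((np.diff(P,axis=0)/.04).round(2).tolist())
E
```

```text
t 3.4 total shift [0. 0. 0.] turn [0. 0. 0.] q [-0.06  0.02 -0.87  0.12  0.1   2.81] F [ 11.8   1.5 -19.3] w 0.0215
in stem [-0.0956 -0.0174 -0.0163] 0.17973340208972957 0.09711745746086657
rot/row [-0.468 -0.064  0.756]
[[0.08, -0.24, 0.03], [0.11, -0.23, 0.05], [0.13, -0.22, 0.06], [0.14, -0.2, 0.07], [0.16, -0.18, 0.08], [0.18, -0.16, 0.1], [0.19, -0.14, 0.11], [0.2, -0.12, 0.11], [0.21, -0.09, 0.12], [0.22, -0.07, 0.13], [0.22, -0.04, 0.13], [0.22, -0.01, 0.14], [0.22, 0.02, 0.14]]
```

Request:
{"name": "jog_arm", "arguments": {"commands": [[-0.03,0,0.05,0,0,0,0.1],[0,0,0,0,0,0,0.1]]}}

```text
t: 3.65
tool_pos: [0.5119, 0.0008, 0.096]
ee_rot: [[0.808, 0.27, 0.524], [0.276, -0.959, 0.069], [0.521, 0.089, -0.849]]
ft_force: [15.5, 4.1, -23.9]
grip_width: 0.0211
finger_force: 31.5
```

Request:
{"name": "jog_arm", "arguments": {"commands": [[0.05,0.0,-0.08,0,0,0,0.1],[0.02,0,-0.03,0,0,0,0.1],[0,0,0,0,0,0,0.1]]}}

```text
t: 4.03
tool_pos: [0.5139, 0.0009, 0.0936]
ee_rot: [[0.806, 0.27, 0.526], [0.276, -0.959, 0.069], [0.523, 0.09, -0.848]]
ft_force: [-26.3, 1.7, 28.8]
grip_width: 0.0212
finger_force: 41.5
```

Request:
{"name": "jog_arm", "arguments": {"commands": [[-0.04,0,0.06,0,0,0,0.1],[0,0,0,0,0,0,0.1]]}}

```text
t: 4.28
tool_pos: [0.5132, 0.0009, 0.0947]
ee_rot: [[0.807, 0.27, 0.525], [0.276, -0.959, 0.069], [0.522, 0.09, -0.848]]
ft_force: [4.1, 3.6, -8.5]
grip_width: 0.0212
finger_force: 35.3
```

Request:
{"name": "jog_arm", "arguments": {"commands": [[0.08,-0.24,0.03,-0.47,-0.06,0.76,0.1],[0.11,-0.23,0.05,-0.47,-0.06,0.76,0.1],[0.13,-0.22,0.06,-0.47,-0.06,0.76,0.1],[0,0,0,0,0,0,0.1]]}}

```text
t: 4.78
tool_pos: [0.5263, -0.0271, 0.1003]
ee_rot: [[0.68, 0.512, 0.525], [0.566, -0.821, 0.069], [0.466, 0.251, -0.848]]
ft_force: [4.6, 4.2, -9.3]
grip_width: 0.0214
finger_force: 36.4
```

```bash
cat > arc.py <<'E'
from h import *
import sys
qe=float(sys.argv[1]); n=int(sys.argv[2])
p,M,s=frame(); o=readout.get_obs(); Re=np.array(o['ee_rot'])
l=M.T@(np.array(o['tool_pos'])-s); q0=np.arctan2(-l[1],-l[0]); r=np.hypot(l[0],l[1])
X=M.T@Re; print('t',o['t'],'stem',l.round(4),'q pos',q0.round(3),'q rot',np.arctan2(X[1,0],X[0,0]).round(3),'r',r.round(4),'F stem',(M.T@o['ft_force']).round(1),'tilt',X[:,2].round(3),'q6',round(o['qpos'][5],2))
qs=np.linspace(q0,qe,n+1); P=[s+M@[-r*np.cos(q),-r*np.sin(q),l[2]] for q in qs]
print('rot/row',(M[:,2]*(qs[1]-qs[0])/.12).round(3)); print((np.diff(P,axis=0)/.04).round(2).tolist())
E
python3 arc.py 1.57 10
```

```text
t 4.775 stem [-0.0846 -0.0466 -0.016 ] q pos 0.504 q rot 0.488 r 0.0966 F stem [ -0.5   3.6 -10.6] tilt [-0.001 -0.003 -1.   ] q6 2.43
rot/row [-0.467 -0.064  0.754]
[[0.14, -0.2, 0.07], [0.16, -0.18, 0.08], [0.18, -0.16, 0.09], [0.19, -0.14, 0.1], [0.2, -0.12, 0.11], [0.21, -0.09, 0.12], [0.21, -0.07, 0.13], [0.22, -0.04, 0.13], [0.22, -0.01, 0.13], [0.22, 0.02, 0.14]]
```

Clean swing so far, so I continue.

Request:
{"name": "jog_arm", "arguments": {"commands": [[0.14,-0.2,0.07,-0.47,-0.06,0.75,0.1],[0.16,-0.18,0.08,-0.47,-0.06,0.75,0.1],[0.18,-0.16,0.09,-0.47,-0.06,0.75,0.1],[0.19,-0.14,0.1,-0.47,-0.06,0.75,0.1],[0.2,-0.12,0.11,-0.47,-0.06,0.75,0.1],[0,0,0,0,0,0,0.1]]}}

```text
t: 5.52
tool_pos: [0.5612, -0.0586, 0.1188]
ee_rot: [[0.328, 0.785, 0.526], [0.904, -0.422, 0.066], [0.274, 0.455, -0.848]]
ft_force: [-4.5, 5.1, 2.9]
grip_width: 0.0214
finger_force: 37.7
```

```bash
python3 arc.py 1.58 5
```

```text
t 5.525 stem [-0.0491 -0.0826 -0.0164] q pos 1.034 q rot 1.019 r 0.0961 F stem [-1.6  5.7  4.4] tilt [ 0.001 -0.006 -1.   ] q6 1.84
rot/row [-0.477 -0.065  0.771]
[[0.21, -0.09, 0.12], [0.22, -0.07, 0.13], [0.22, -0.04, 0.13], [0.22, -0.01, 0.14], [0.22, 0.02, 0.14]]
```

Request:
{"name": "jog_arm", "arguments": {"commands": [[0.21,-0.09,0.12,-0.48,-0.06,0.77,0.1],[0.22,-0.07,0.13,-0.48,-0.06,0.77,0.1],[0.22,-0.04,0.13,-0.48,-0.06,0.77,0.1],[0.22,-0.01,0.14,-0.48,-0.06,0.77,0.1],[0.22,0.02,0.14,-0.48,-0.06,0.77,0.1],[0,0,0,0,0,0,0.1],[0,0,0,0,0,0,0.1]]}}

```text
t: 6.4
tool_pos: [0.6042, -0.066, 0.1448]
ee_rot: [[-0.125, 0.841, 0.527], [0.992, 0.107, 0.064], [-0.002, 0.531, -0.847]]
ft_force: [-3.4, 3.8, 1.1]
grip_width: 0.0211
finger_force: 35.3
```

```bash
python3 arc.py 1.6 1
```

```text
t 6.4 stem [-0.     -0.0957 -0.0164] q pos 1.571 q rot 1.563 r 0.0957 F stem [-1.9  4.3  2.4] tilt [ 0.001 -0.008 -1.   ] q6 1.3
rot/row [-0.129 -0.018  0.208]
[[0.06, 0.01, 0.04]]
```

Request:
{"name": "jog_arm", "arguments": {"commands": [[0.06,0.01,0.04,-0.12,-0.02,0.2,0.1],[0,0,0,0,0,0,0.1],[0,0,0,0,0,0,0.5],[0,0,0,0,0,0,0.5],[-0.3,-0.04,0.5,0,0,0,0.5],[-0.4,-0.05,0.64,0,0,0,0.5],[-0.5,-0.07,0.85,0,0,0,0.6],[-0.5,-0.07,0.85,0,0,0,0.7]]}}

```text
t: 7.4
tool_pos: [0.5384, -0.0758, 0.2603]
ee_rot: [[-0.148, 0.837, 0.527], [0.989, 0.136, 0.063], [-0.019, 0.531, -0.847]]
ft_force: [0.2, -0.5, -0.1]
grip_width: 0.06
finger_force: 0.0
```

```bash
python3 - <<'E'
from h import *
# upright grasp pose for pin: tool z down, tool y along rack's short side? print rack yaw & target
p,M,s=frame(); print('lever-grip pose now'); 
yaw=p[2]
px,py=.4385,-.3001
for y in (0,np.pi):
  pass
Y=np.array([np.cos(yaw),np.sin(yaw),0]);Z=np.array([0,0,-1.]);Rt=np.c_[np.cross(Y,Z),Y,Z]
delta([px,py,.2],Rt); delta([px,py,.103-bot.grasp_offset],Rt)
k=np.array([(0.4,-.263),(.616,-.298)]); print('rack yaw',np.arctan2(-.221+.263,.598-.4))
a=[eyes.camera('scene') for _ in range(4)]; b=[eyes.camera('top') for _ in range(4)]
a=np.mean(a,0).astype(np.uint8);b=np.mean(b,0).astype(np.uint8)
im=np.hstack([cv2.resize(a[182:282,280:380],None,fx=4,fy=4,interpolation=2),cv2.resize(b[125:225,218:318],None,fx=4,fy=4,interpolation=2)])
cv2.imwrite('pics/e1.png',im)
E
```

```text
lever-grip pose now
t 7.4 total shift [-2.5  -5.61 -1.51] turn [-0.51  4.64 -0.15] q [-0.25 -0.1  -0.48  0.66  0.19  1.22] F [ 0.2 -0.5 -0.1] w 0.06
t 7.4 total shift [-2.5  -5.61 -4.4 ] turn [-0.51  4.64 -0.15] q [-0.25 -0.1  -0.48  0.66  0.19  1.22] F [ 0.2 -0.5 -0.1] w 0.06
rack yaw 0.2090229428062647
```

View pics/e1.png

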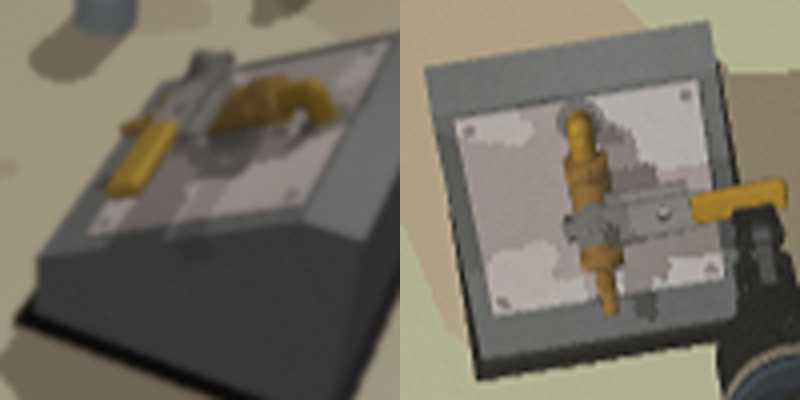

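The lever now lies crosswise over the plate, with its hole at top crop (664,214). Next I fetch the pin.

Request:
{"name": "jog_arm", "arguments": {"commands": [[-0.5,-0.5,0.2,0,0,0,0.5],[-0.5,-0.8,0,-0.1,0.8,0,0.5],[-0.4,-0.9,0,-0.1,0.8,0,0.5],[-0.4,-0.9,-0.2,-0.1,0.8,-0.05,0.5],[-0.4,-0.9,-0.4,-0.1,0.8,-0.05,0.5],[-0.3,-0.9,-0.5,-0.11,0.8,-0.05,0.5],[0,-0.71,-0.6,0,0.64,0,0.5],[0,0,0,0,0,0,0.5]]}}

```text
t: 8.8
tool_pos: [0.4391, -0.3007, 0.195]
ee_rot: [[-0.137, 0.991, -0.007], [0.991, 0.137, 0.005], [0.006, -0.006, -1.0]]
ft_force: [0.4, -0.1, -0.5]
grip_width: 0.0426
finger_force: 0.0
```

```bash
python3 - <<'E'
from h import *
p,M,s=frame(); yaw=p[2]
Y=np.array([np.cos(yaw),np.sin(yaw),0]);Z=np.array([0,0,-1.]);Rt=np.c_[np.cross(Y,Z),Y,Z]
delta([.4385,-.3001,.101-bot.grasp_offset],Rt)
a=eyes.camera('scene');b=eyes.camera('top')
im=np.hstack([cv2.resize(a[220:330,130:240],None,fx=3.6,fy=3.6,interpolation=2),cv2.resize(b[165:275,330:440],None,fx=3.6,fy=3.6,interpolation=2)])
cv2.imwrite('pics/f1.png',im)
E
```

```text
t 8.8 total shift [-0.02  0.02 -2.82] turn [-0.04 -0.05 -0.01] q [-0.6   0.27 -0.06  1.25  0.    0.83] F [ 0.4 -0.1 -0.5] w 0.0426
```

View pics/f1.png

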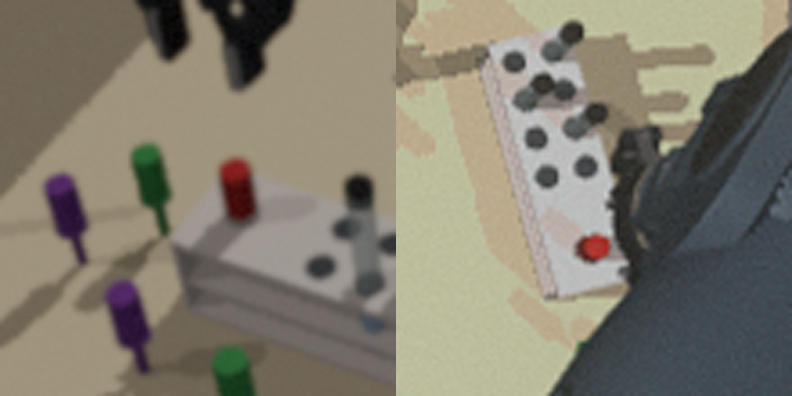

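The fingers hang above the red handle at scene (238,190), and nothing else lies in the way down. I lower and close.

Request:
{"name": "jog_arm", "arguments": {"commands": [[-0.02,0.02,-0.6,-0.04,-0.05,0,0.5],[0,0,-0.7,0,0,0,0.5],[0,0,-0.7,0,0,0,0.5],[0,0,-0.6,0,0,0,0.5],[0,0,-0.22,0,0,0,0.5],[0,0,0,0,0,0,0.3],[0,0,0,0,0,0,0.15],[0,0,0,0,0,0,0.1]], "grip_force": 40}}

```text
t: 9.9
tool_pos: [0.439, -0.2994, 0.0872]
ee_rot: [[-0.138, 0.99, 0.007], [0.99, 0.138, -0.004], [-0.005, 0.006, -1.0]]
ft_force: [-1.0, 0.3, 4.8]
grip_width: 0.0189
finger_force: 39.3
```

Request:
{"name": "jog_arm", "arguments": {"commands": [[0,0,0,0,0,0,0.05],[0,0,0,0,0,0,0.05]], "grip_force": 60}}

```text
t: 10.15
tool_pos: [0.439, -0.2994, 0.0873]
ee_rot: [[-0.138, 0.99, 0.007], [0.99, 0.138, -0.004], [-0.005, 0.006, -1.0]]
ft_force: [-1.1, 2.1, 7.1]
grip_width: 0.0181
finger_force: 58.3
```

Request:
{"name": "jog_arm", "arguments": {"commands": [[0,0,0.3,0,0,0,0.05],[0,0,0.7,0,0,0,0.05],[0,0,0.9,0,0,0,0.05],[0,0,0.9,0,0,0,0.05],[0,0,0.6,0,0,0,0.05],[0,0,0,0,0,0,0.05],[0,0,0,0,0,0,0.05]]}}

```text
t: 11.02
tool_pos: [0.438, -0.2989, 0.2215]
ee_rot: [[-0.138, 0.99, 0.004], [0.99, 0.138, -0.002], [-0.003, 0.004, -1.0]]
ft_force: [-0.1, 0.6, -0.8]
grip_width: 0.0182
finger_force: 58.6
```

```bash
cat > pin.py <<'E'
from h import *
import sys
# predicted pin from tool, compare with red blob in both views
def look(off):
    o=readout.get_obs(); t=np.array(o['tool_pos']);Re=np.array(o['ee_rot'])
    for n in('scene','top'):
        i=np.mean([eyes.camera(n) for _ in range(2)],0).astype(np.uint8)
        h=cv2.cvtColor(i,cv2.COLOR_BGR2HSV); m=((h[...,0]<6)|(h[...,0]>174))&(h[...,1]>150)&(h[...,2]>50)
        c=cv2.connectedComponentsWithStats(m.astype(np.uint8))
        print(n,[(c[2][j].tolist(),c[3][j].round(1).tolist()) for j in range(1,c[0]) if c[2][j][4]>8])
        # off: distance from TCP (along tool z) to tip
        print(' pred tip',proj(n,t+Re[:,2]*off).round(1),'collar',proj(n,t+Re[:,2]*(off-.038)).round(1),'top',proj(n,t+Re[:,2]*(off-.078)).round(1))
        yield n,i
E
python3 - <<'E'
from pin import *
L=[]
for n,i in look(.0873-.034):
    u=proj(n,readout.get_obs()['tool_pos'])[0].astype(int); x,y=u-[40,30]; L.append(cv2.resize(i[y:y+80,x:x+80],None,fx=5,fy=5,interpolation=2))
cv2.imwrite('pics/g1.png',np.hstack(L)); o=readout.get_obs(); print(o['t'],np.round(o['tool_pos'],4),o['ft_force'],o['grip_width'])
E
```

```text
scene [([180, 216, 10, 20, 62], [183.6, 224.7])]
 pred tip [[190.8 247.3]] collar [[188.2 233.6]] top [[185.2 218.3]]
top []
 pred tip [[390.1 231.9]] collar [[393.2 230.9]] top [[396.7 229.8]]
11.225 [ 0.4379 -0.2988  0.2211] [ 0.88756754  0.36533986 -1.17244257] 0.018106272119847215
```

View pics/g1.png

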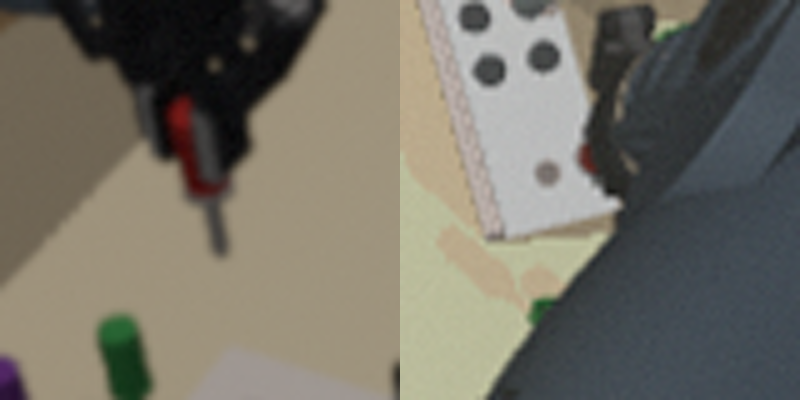

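The pin is held straight, its tip at scene crop (222,252), within 1 px of the prediction. The rack is undisturbed and its hole is empty.

```bash
cat > ins.py <<'E'
from h import *
import sys
q=float(sys.argv[1]); hgt=float(sys.argv[2])
p,M,s=frame(); Rt=toolR(1.5708); H=s+M@[-.048*np.cos(q),-.048*np.sin(q),0]
o=readout.get_obs(); Re=np.array(o['ee_rot']); tip=np.array(o['tool_pos'])+Re[:,2]*.0533
print('tip in stem (mm)',(M.T@(tip-s)*1e3).round(1),'hole',(M.T@(H-s)*1e3).round(1),'F stem',(M.T@o['ft_force']).round(1))
delta(H+M[:,2]*(hgt+.0533),Rt)
print('1mm stem x,y,z in units',(M.T/40).round(4).tolist())
E
python3 ins.py 1.6 .025
```

```text
tip in stem (mm) [-154.1 -303.9  107. ] hole [  1.4 -48.    0. ] F stem [ 0.2  0.2 -1.5]
t 11.22 total shift [2.78 6.84 0.12] turn [ 0.65 -4.58 -0.02] q [-0.6   0.25 -0.03  1.29  0.    0.83] F [ 0.9  0.4 -1.2] w 0.0181
1mm stem x,y,z in units [[0.021, 0.0029, 0.0132], [-0.0034, 0.0248, 0.0], [-0.0131, -0.0018, 0.0212]]
```

Request:
{"name": "jog_arm", "arguments": {"commands": [[-0.2,0.8,0.7,0,0,0,0.05],[0,1,0.3,0,0,0,0.05],[0,1,0,0.1,-0.7,0,0.05],[0.3,1,0,0.1,-0.8,0,0.05],[0.6,1,0,0.1,-0.8,0,0.05],[0.7,1,0,0.15,-0.8,0,0.05],[0.7,0.7,0,0.1,-0.8,0,0.05],[0.6,0.34,0,0.1,-0.68,0,0.05]]}}

```text
t: 12.22
tool_pos: [0.5465, -0.0238, 0.2618]
ee_rot: [[-0.138, 0.838, 0.528], [0.99, 0.117, 0.073], [-0.001, 0.533, -0.846]]
ft_force: [0.0, -0.3, -0.6]
grip_width: 0.0176
finger_force: 58.6
```

Request:
{"name": "jog_arm", "arguments": {"commands": [[0,0,0,0,0,0,0.05],[0,0,0,0,0,0,0.05]]}}

```text
t: 12.48
tool_pos: [0.5457, -0.0258, 0.2617]
ee_rot: [[-0.136, 0.841, 0.524], [0.991, 0.116, 0.071], [-0.002, 0.529, -0.849]]
ft_force: [-0.3, 0.6, -1.5]
grip_width: 0.018
finger_force: 58.7
```

```bash
python3 ins.py 1.6 .012
```

```text
tip in stem (mm) [ 17.3 -48.   57.2] hole [  1.4 -48.    0. ] F stem [-1.   0.6 -1.2]
t 12.47 total shift [ 0.26  0.03 -1.17] turn [ 0.01 -0.01 -0.01] q [-0.12 -0.11 -0.49  0.65  0.13  1.35] F [-0.3  0.6 -1.5] w 0.018
1mm stem x,y,z in units [[0.021, 0.0029, 0.0132], [-0.0034, 0.0248, 0.0], [-0.0131, -0.0018, 0.0212]]
```

Request:
{"name": "jog_arm", "arguments": {"commands": [[0.1,0.01,-0.4,0.01,-0.01,-0.01,0.05],[0.1,0.01,-0.4,0,0,0,0.05],[0.06,0.01,-0.37,0,0,0,0.05],[0,0,0,0,0,0,0.05],[0,0,0,0,0,0,0.05]]}}

```text
t: 13.1
tool_pos: [0.557, -0.0248, 0.216]
ee_rot: [[-0.134, 0.839, 0.527], [0.991, 0.114, 0.071], [-0.001, 0.532, -0.847]]
ft_force: [-0.5, 0.3, -1.1]
grip_width: 0.0184
finger_force: 58.7
```

```bash
python3 - <<'E'
import sys; sys.argv=['',"1.6",".003"]
exec(open('ins.py').read())
L=[]
for n,w in(('scene',70),('top',70)):
    i=np.mean([eyes.camera(n) for _ in range(3)],0).astype(np.uint8)
    u=proj(n,H)[0]; x,y=(u-w/2).astype(int); c=cv2.resize(i[y:y+w,x:x+w],None,fx=400/w,fy=400/w,interpolation=2); L.append(c)
    print(n,'hole pred in crop',((u-[x,y]+.5)*400/w).round(0),'tip pred',((proj(n,tip)[0]-[x,y]+.5)*400/w).round(0))
cv2.imwrite('pics/i1.png',np.hstack(L))
E
```

```text
tip in stem (mm) [  2.9 -48.5  12.4] hole [  1.4 -48.    0. ] F stem [-1.   0.4 -0.7]
t 13.1 total shift [ 0.09  0.03 -0.22] turn [0.   0.02 0.01] q [-0.12 -0.06 -0.57  0.51  0.13  1.36] F [-0.5  0.3 -1.1] w 0.0184
1mm stem x,y,z in units [[0.021, 0.0029, 0.0132], [-0.0034, 0.0248, 0.0], [-0.0131, -0.0018, 0.0212]]
scene hole pred in crop [203. 206.] tip pred [193. 181.]
top hole pred in crop [208. 205.] tip pred [210. 212.]
```

View pics/i1.png

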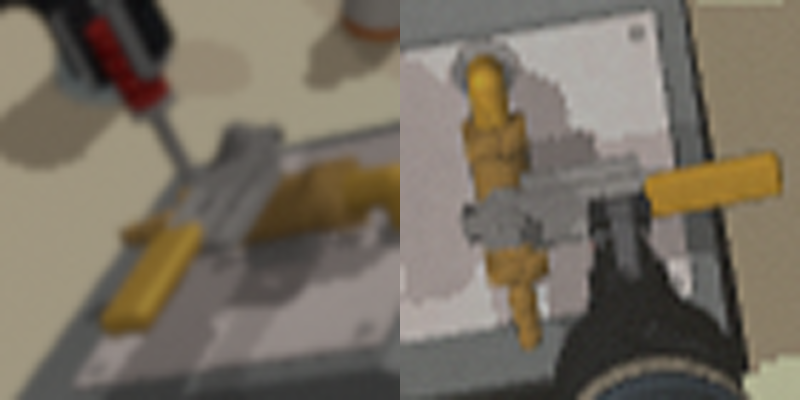

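In scene the pin tip shows at (185,178), just above the lever hole at about (201,205). In top the fingers cover the hole. I go down and feel for it.

Request:
{"name": "jog_arm", "arguments": {"commands": [[0.04,0.01,-0.1,0,0,0,0.05],[0.05,0.01,-0.08,0,0,0,0.05],[0.05,0.01,-0.08,0,0,0,0.05],[0,0,0,0,0,0,0.05]]}}

```text
t: 13.9
tool_pos: [0.5623, -0.023, 0.2043]
ee_rot: [[-0.135, 0.839, 0.527], [0.991, 0.115, 0.072], [-0.0, 0.531, -0.847]]
ft_force: [0.0, 0.7, -0.2]
grip_width: 0.0181
finger_force: 58.7
```

```bash
python3 ins.py 1.6 0
```

```text
tip in stem (mm) [  1.3 -47.4  -0.3] hole [  1.4 -48.    0. ] F stem [-0.   0.7 -0.3]
t 13.9 total shift [ 0.   -0.01  0.01] turn [0.   0.01 0.  ] q [-0.11 -0.04 -0.58  0.48  0.13  1.36] F [ 0.   0.7 -0.2] w 0.0181
1mm stem x,y,z in units [[0.021, 0.0029, 0.0132], [-0.0034, 0.0248, 0.0], [-0.0131, -0.0018, 0.0212]]
```

No contact yet. I continue in 2 mm steps.

Request:
{"name": "jog_arm", "arguments": {"commands": [[0.026,0,-0.042,0,0,0,0.05],[0,0,0,0,0,0,0.05]]}}

```text
t: 14.15
tool_pos: [0.5634, -0.0231, 0.2031]
ee_rot: [[-0.135, 0.839, 0.527], [0.991, 0.115, 0.071], [-0.001, 0.532, -0.847]]
ft_force: [0.0, -0.3, -1.3]
grip_width: 0.0183
finger_force: 58.7
```

Request:
{"name": "jog_arm", "arguments": {"commands": [[0.026,0,-0.042,0,0,0,0.05],[0,0,0,0,0,0,0.05]]}}

```text
t: 14.4
tool_pos: [0.5644, -0.0231, 0.2014]
ee_rot: [[-0.135, 0.839, 0.527], [0.991, 0.115, 0.071], [-0.001, 0.532, -0.847]]
ft_force: [0.3, -0.5, -0.9]
grip_width: 0.0182
finger_force: 58.6
```

```bash
python3 ins.py 1.6 0
```

```text
tip in stem (mm) [  1.6 -47.9  -3.9] hole [  1.4 -48.    0. ] F stem [-0.3 -0.5 -0.9]
t 14.4 total shift [-0.05 -0.01  0.08] turn [0.   0.02 0.  ] q [-0.11 -0.03 -0.58  0.47  0.13  1.36] F [ 0.3 -0.5 -0.9] w 0.0182
1mm stem x,y,z in units [[0.021, 0.0029, 0.0132], [-0.0034, 0.0248, 0.0], [-0.0131, -0.0018, 0.0212]]
```

Request:
{"name": "jog_arm", "arguments": {"commands": [[0.026,0,-0.042,0,0,0,0.05],[0,0,0,0,0,0,0.05]]}}

```text
t: 14.65
tool_pos: [0.5654, -0.0231, 0.1997]
ee_rot: [[-0.135, 0.839, 0.527], [0.991, 0.115, 0.072], [-0.0, 0.532, -0.847]]
ft_force: [0.0, 0.3, -1.3]
grip_width: 0.0181
finger_force: 58.6
```

Request:
{"name": "jog_arm", "arguments": {"commands": [[0.026,0,-0.042,0,0,0,0.05],[0,0,0,0,0,0,0.05]]}}

```text
t: 14.9
tool_pos: [0.5665, -0.023, 0.198]
ee_rot: [[-0.135, 0.839, 0.527], [0.991, 0.115, 0.072], [-0.0, 0.532, -0.847]]
ft_force: [0.0, -0.6, -2.1]
grip_width: 0.018
finger_force: 58.6
```

```bash
python3 ins.py 1.6 0
```

```text
tip in stem (mm) [  1.6 -48.   -7.9] hole [  1.4 -48.    0. ] F stem [-1.1 -0.6 -1.7]
t 14.9 total shift [-0.1  -0.01  0.17] turn [0.   0.02 0.  ] q [-0.11 -0.02 -0.59  0.46  0.13  1.36] F [ 0.  -0.6 -2.1] w 0.018
1mm stem x,y,z in units [[0.021, 0.0029, 0.0132], [-0.0034, 0.0248, 0.0], [-0.0131, -0.0018, 0.0212]]
```

Request:
{"name": "jog_arm", "arguments": {"commands": [[0.026,0,-0.042,0,0,0,0.05],[0,0,0,0,0,0,0.05]]}}

```text
t: 15.15
tool_pos: [0.5675, -0.0231, 0.1963]
ee_rot: [[-0.135, 0.839, 0.527], [0.991, 0.115, 0.071], [-0.0, 0.532, -0.847]]
ft_force: [-0.4, -0.0, -0.8]
grip_width: 0.0183
finger_force: 58.6
```

Request:
{"name": "jog_arm", "arguments": {"commands": [[0.026,0,-0.042,0,0,0,0.05],[0,0,0,0,0,0,0.05]]}}

```text
t: 15.4
tool_pos: [0.5686, -0.023, 0.1946]
ee_rot: [[-0.135, 0.839, 0.527], [0.991, 0.115, 0.072], [-0.0, 0.532, -0.847]]
ft_force: [-0.3, -0.4, -0.5]
grip_width: 0.0178
finger_force: 58.6
```

Request:
{"name": "jog_arm", "arguments": {"commands": [[0.026,0,-0.042,0,0,0,0.05],[0,0,0,0,0,0,0.05]]}}

```text
t: 15.65
tool_pos: [0.5696, -0.0231, 0.193]
ee_rot: [[-0.135, 0.839, 0.527], [0.991, 0.115, 0.072], [-0.0, 0.532, -0.847]]
ft_force: [0.3, 0.2, -1.7]
grip_width: 0.0184
finger_force: 58.6
```

```bash
python3 ins.py 1.6 0
```

```text
tip in stem (mm) [  1.5 -48.5 -13.8] hole [  1.4 -48.    0. ] F stem [-0.7  0.2 -1.6]
t 15.65 total shift [-0.18 -0.01  0.29] turn [0.   0.02 0.  ] q [-0.11 -0.01 -0.59  0.44  0.13  1.36] F [ 0.3  0.2 -1.7] w 0.0184
1mm stem x,y,z in units [[0.021, 0.0029, 0.0132], [-0.0034, 0.0248, 0.0], [-0.0131, -0.0018, 0.0212]]
```

Tip is 14 mm down with no resistance, so it appears to be through both holes. I continue to the collar.

Request:
{"name": "jog_arm", "arguments": {"commands": [[0.04,0.01,-0.064,0,0,0,0.05],[0.04,0.01,-0.064,0,0,0,0.05],[0.04,0.01,-0.064,0,0,0,0.05],[0,0,0,0,0,0,0.05]]}}

```text
t: 16.15
tool_pos: [0.5744, -0.0219, 0.185]
ee_rot: [[-0.135, 0.839, 0.527], [0.991, 0.115, 0.071], [-0.0, 0.532, -0.847]]
ft_force: [-0.4, -0.4, -1.0]
grip_width: 0.0184
finger_force: 58.6
```

Request:
{"name": "jog_arm", "arguments": {"commands": [[0.04,0,-0.064,0,0,0,0.05],[0.04,0,-0.064,0,0,0,0.05],[0.026,0,-0.042,0,0,0,0.05],[0,0,0,0,0,0,0.05]]}}

```text
t: 16.65
tool_pos: [0.5787, -0.0218, 0.1784]
ee_rot: [[-0.135, 0.839, 0.527], [0.991, 0.115, 0.072], [-0.0, 0.532, -0.847]]
ft_force: [-0.2, 0.1, -2.0]
grip_width: 0.018
finger_force: 58.7
```

```bash
python3 ins.py 1.6 -.036
```

```text
tip in stem (mm) [  1.6 -48.5 -31. ] hole [  1.4 -48.    0. ] F stem [-1.2  0.2 -1.5]
t 16.65 total shift [ 0.06  0.02 -0.11] turn [0.   0.02 0.  ] q [-0.1   0.02 -0.6   0.4   0.13  1.37] F [-0.2  0.1 -2. ] w 0.018
1mm stem x,y,z in units [[0.021, 0.0029, 0.0132], [-0.0034, 0.0248, 0.0], [-0.0131, -0.0018, 0.0212]]
```

Request:
{"name": "jog_arm", "arguments": {"commands": [[0.026,0,-0.042,0,0,0,0.05],[0,0,0,0,0,0,0.05]]}}

```text
t: 16.9
tool_pos: [0.5797, -0.0218, 0.1768]
ee_rot: [[-0.135, 0.839, 0.527], [0.991, 0.115, 0.072], [-0.0, 0.532, -0.847]]
ft_force: [-1.2, 0.4, -2.3]
grip_width: 0.0181
finger_force: 58.7
```

Request:
{"name": "jog_arm", "arguments": {"commands": [[0.026,0,-0.042,0,0,0,0.05],[0,0,0,0,0,0,0.05]]}}

```text
t: 17.15
tool_pos: [0.5808, -0.0219, 0.1752]
ee_rot: [[-0.135, 0.839, 0.527], [0.991, 0.115, 0.071], [-0.0, 0.532, -0.847]]
ft_force: [-0.8, -0.2, -1.8]
grip_width: 0.0177
finger_force: 58.7
```

Request:
{"name": "jog_arm", "arguments": {"commands": [[0.02,0,-0.032,0,0,0,0.05],[0,0,0,0,0,0,0.05]]}}

```text
t: 17.4
tool_pos: [0.5812, -0.0219, 0.1747]
ee_rot: [[-0.135, 0.839, 0.528], [0.991, 0.115, 0.071], [-0.001, 0.533, -0.846]]
ft_force: [-11.8, -0.7, 9.4]
grip_width: 0.018
finger_force: 60.6
```

```bash
python3 ins.py 1.6 -.036
```

```text
tip in stem (mm) [  1.7 -48.9 -35.5] hole [  1.4 -48.    0. ] F stem [-5.   0.9 14.2]
t 17.4 total shift [-0.    0.02 -0.01] turn [0.   0.03 0.  ] q [-0.1   0.03 -0.61  0.39  0.13  1.37] F [-11.8  -0.7   9.4] w 0.018
1mm stem x,y,z in units [[0.021, 0.0029, 0.0132], [-0.0034, 0.0248, 0.0], [-0.0131, -0.0018, 0.0212]]
```

The collar makes contact right where expected: tip at -35.5 mm, 14 N. I release and back off along the axis.

Request:
{"name": "jog_arm", "arguments": {"commands": [[0,0,0,0,0,0,0.3],[0,0,0,0,0,0,0.5],[0,0,0,0,0,0,0.5],[-0.2,-0.03,0.32,0,0,0,0.5],[-0.4,-0.05,0.64,0,0,0,0.5],[-0.5,-0.07,0.85,0,0,0,0.5],[-0.5,-0.07,0.85,0,0,0,0.5],[-0.5,-0.3,0.85,0,0,0,0.5]]}}

```text
t: 18.4
tool_pos: [0.4969, -0.0424, 0.3156]
ee_rot: [[-0.136, 0.839, 0.528], [0.991, 0.115, 0.072], [-0.001, 0.532, -0.846]]
ft_force: [1.1, -0.5, 0.4]
grip_width: 0.0428
finger_force: 0.0
```

```bash
python3 - <<'E'
from h import *
L=[]
p,M,s=frame(); H=s+M@[.0014,-.048,0]
for n,w in(('scene',70),('top',70)):
    i=np.mean([eyes.camera(n) for _ in range(3)],0).astype(np.uint8)
    u=proj(n,H)[0]; x,y=(u-w/2).astype(int); L.append(cv2.resize(i[y:y+w,x:x+w],None,fx=400/w,fy=400/w,interpolation=2))
    f=lambda P:((proj(n,P)[0]-[x,y]+.5)*400/w).round(0); print(n,'collar',f(H),'handle top',f(H+M[:,2]*.042))
cv2.imwrite('pics/j1.png',np.hstack(L)); o=readout.get_obs(); print(o['t'],o['ft_force'],o['grip_width'])
E
```

```text
scene collar [203. 206.] handle top [159. 121.]
top collar [208. 205.] handle top [215. 238.]
18.7 [ 0.12594858  0.02614434 -0.59241447] 0.042658099216364896
```

View pics/j1.png

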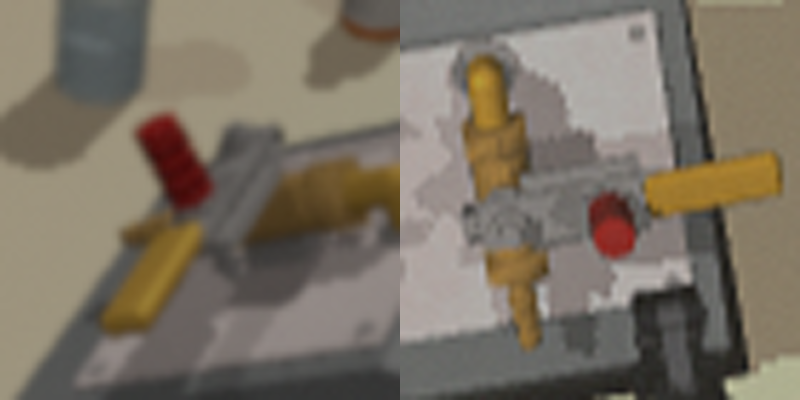

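The pin stands square in the lever with its collar down. Its handle top is at scene (157,122) and top (615,238), matching the predicted (159,121) and (615,238). The shank is visible below the plate at scene (237,260), and the gripper is clear. I hand the job in.

```bash
python3 -c "
from station import bot; print(bot.sign_off())"
```

```text
the job is handed in; nothing more can be done
None
```

The gas valve is shut, the lock pin is through the lever and plate with its collar on the lever, and the pin is released; I handed the job in at about 18.7 s, though the hand-in gave no verdict.

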